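# Snap the candle lighter into the spring clip

## Robot

A 6-joint arm with a two-finger parallel gripper is mounted at the origin on the work surface. World frame = base frame: x ahead of the robot, y to its left, z up, the work surface at z = 0. Lengths are in m, angles in rad, forces in N, time in s.
With the tool pointing down it reaches from about 0.2 to 0.875 m from the base axis. Payload 3.4 kg.
Tool frame: the origin (TCP) lies between the finger pads; the fingertips stand 25 mm ahead of it and the grasp point (between the pads) lies 6 mm ahead of it (r.nose_length is the z of the fingertips in the tool frame, in m); z points along the fingers, x is the direction in which the jaws open and shut, and the axes are right-handed (so a half turn about z gives the same grasp; the last joint's range is limited). The gripper opens to 94 mm and grips with 3 to 60 N. Pads are 16 mm wide; open, the fingers measure 119 mm over their backs; the gripper's body (75 mm by 177 mm) begins 78 mm behind the grasp point.
Start: joints at [1.087, 0.276, 1.505, -0, 1.361, -0.121], TCP at [0.204, 0.538, 0.23] pointing down, gripper open.
Joint ranges: [-2.89, 2.89], [-0.75, 2.08], [0.22, 2.7], [-1.18, 4.32], [0.11, 2.71], [-2.7, 2.7]. Speed limits (rad/s): [2.57, 2.57, 3.14, 3.14, 3.14, 3.14].

## Interface

Orientations are given as a unit quaternion [w, x, y, z].
In Python, from plant import r, gripper_to, inverse_kinematics, vision, models, telemetry gives the robot as it stands. Calls block until the motion is done:
- r.move_to(position, orientation): joint-space move of the TCP to a pose.
- r.move_l(position, rot=None, vel=0.15, guard=None): straight line of the TCP; rot=None keeps the orientation; vel is the mean speed in m/s. With guard (N) it stops when the force on the tool has changed by that much, and returns True; else False.
- r.movej(angles): joint-space move.
- gripper_to(opening, f_grip=None): finger opening in m; f_grip is the grip in N (None keeps the last); returns when the fingers have stopped.
- r.hold(seconds).
- inverse_kinematics(position, orientation): joint angles nearest the present ones, or None.
- vision.snapshot(name): name is "scene" or "top" or "wrist"; returns the picture (420x560x3 uint8, red, green, blue); there is no depth.
- vision.get_calibration(name): a dict with "fx", "fy", "cx", "cy" (pixels), "position" and "orientation" of the camera in the world. Camera axes: x right, y down, z forward; pixel columns grow to the right and rows downward; lengths in m; the calibration is good to about 2 mm. A picture is of the moment at which its call begins: read the wrist's pose just before it. get_calibration takes no time and is no camera call; for the wrist camera it gives the pose at the moment of the call.
A pose or a line that the arm cannot do raises r.PlanningError and nothing moves.
- r.sign_off(): hands the job in, once; it reports no verdict.
Trained networks look in the newest picture that a camera, given by its name, has taken for a name from the list of things; names that differ only in an ending like _2 or _b are one class to them, and where a whole thing is asked for, a point or a joint stands for the part that bears it (a point fixed in the world has none). Each returns a list of dicts, best first, with "score" (0 to 1); they miss things now and then, are a little off and sometimes report something else, mostly with a low value. They report only what shows in the picture. A call takes as long as a camera call. They do not tell look-alikes from the thing itself.
- models.boxes_of(thing, camera): "at" ([x, y, z] in m, in world coordinates, good to about 4 mm: the middle of the surface that is visible of it).
- models.regions_of(thing, camera): "pixels" (420x560 bool, what is visible of it).
- models.mark_of(thing, camera): "at" ([x, y, z] in m, in world coordinates, good to about 4 mm: a listed point, or the origin of a listed thing).
Readings, each from a call of its own:
- telemetry.current_t(): time.
- telemetry.current_joints(): joint angles.
- telemetry.current_dq(): joint speeds.
- telemetry.current_joint_efforts(): joint torques, N m.
- telemetry.current_ee_pos(): TCP position.
- telemetry.current_tool_rot(): TCP orientation.
- telemetry.current_wrist_force(): force on the tool from outside, world axes, zero at the start.
- telemetry.current_torque(): the same for the moment, N m.
- telemetry.current_opening(): finger opening in m.
Only numpy, scipy, OpenCV 4.12 (cv2) and the standard library are available. Lean on these libraries where they do the work, as an engineer would, in place of code of your own. Each camera call takes 0.05 s, during which the arm holds its last target. There are 200 camera calls.

## Task

Draw the steel candle lighter out of the lower tier by its stem, lay it flat on the open sill and let go of it. Then take it by its handle and push the stem straight down between the spring jaws of the clip on the organiser's top rim until it snaps fully home, lying level along the rim with the jaws centred on the stem and closed over it. Leave the other things where they are.

Things in the scene. Friction and masses are not known exactly. Their poses are not given: they have to be found in the camera images.
- lighter: Matte steel candle lighter, 0.1 kg, 165 mm long: box handle 105 mm long (x), 26 wide (y), 24 high (z), with a round stem on its -x end. Origin under the middle of the handle. At the start the handle lies flat in the lower tier, under the upper tier, and the stem sticks out of the open front; the tier floor is 12 mm above the sill.
- lighter_handle (a point): Centre (half-way up) of the lighter's handle. x points away from the stem; the handle ends (shoulder, where the stem begins) 52.5 mm from here towards -x.
- lighter_stem (a point): Middle of the lighter's stem, on its axis, 82.5 mm from the handle centre along the lighter's -x. The stem is a rod 12 mm thick and 60 mm long with a rounded tip, its axis 12 mm above whatever the handle lies on. Axes as the handle's.
- clip: Steel spring clip fixed on the organiser's top front rim; origin on the rim. Two sprung jaws, 46 mm long along its y (the rim), form an upward V mouth 22 mm wide at the top, narrowing to 8 mm between rounded lips. A stem pressed straight down with about 8 to 15 N pushes them apart and snaps onto a rigid floor; they close over it. The handle may point either way along the rim.
- clip_seat (a point): Axis of a fully seated stem at the middle of the clip's pocket, 34 mm above the rim (134 mm above the sill). y along the jaws and rim, z up. Pocket floor 6 mm below, lips 6 mm above, top of the V mouth 19 mm above this point.
- jaw_front (a joint): Hinge angle of the jaw on the robot's side: 0 closed (empty or with the stem seated), up to 0.4 rad pushed open; springs back to 0.
- jaw_back (a joint): The same for the jaw on the far side.
- organiser_mouth (a point): Middle of the open front's lower edge, on the lower tier's floor. x points into the organiser, y along its front. The clear organiser, 150 mm deep, 260 wide, 100 high, is fixed. The lower opening is 252 mm wide, 40 high; above it the upper tier's front wall rises to the rim, 100 mm above the sill. The upper tier is an open tray.
- menorah: the black metal menorah, 216 mm wide along its y, 196 mm tall, foot 70 x 130 mm; bystander; origin under its foot
- dreidel: the yellow silicone dreidel lying on its side, 34 mm square, 76 mm long; bystander; origin under its body
- dish: the white porcelain dish, 130 mm across, 28 mm high; bystander; origin under its centre
- jar: amber glass jar with steel cap, 70 mm across, 100 mm tall; bystander; origin under its centre
- carton: flat cardboard candle carton in the top tier, 70 x 150 x 26 mm, below the rim; bystander; origin under its centre
- matchbox: matchbox 56 x 34 x 16 mm in the lower tier near its +y side wall; bystander; origin under its centre
Things that resemble listed ones, but are neither listed nor needed, are in the scene too. Leave any green look-alike of the lighter alone.

How it is judged:
By the outcome, as a careful person would: the job done as asked, in the order asked, and still so for the second after the job is handed in, with the robot touching nothing.
It also fails if it takes over 51 s, if anything falls off the work surface, if the arm or the gripper's body presses on something with over 40 N, if the wrist force passes 120 N, or if a joint passes its speed limit or range.

## Working session

There is one attempt and no reset: what is moved stays moved. The work goes in short steps, each a Python script; the robot and the scene stay as the last script left them, time stands still between calls to the robot, and variables do not carry over. Pictures are saved under pics/ and viewed, about 8 in all and at most 12, crops included, and the job is handed in when it is done.

```bash
mkdir -p pics; ls
python3 - <<'E'
from plant import r, gripper_to, inverse_kinematics, vision, models, telemetry
import cv2, numpy as np
for c in ["scene","top"]:
    im=vision.snapshot(c); cv2.imwrite(f"pics/{c}0.png",im[:,:,::-1])
    k=vision.get_calibration(c); print(c,k)
    for n in ["lighter_handle","lighter_stem","clip_seat","organiser_mouth","clip"]:
        print(n,[(np.round(d["at"],4).tolist(),round(d["score"],2)) for d in models.mark_of(n,c)])
    for n in ["lighter","menorah","dreidel","dish","jar","matchbox"]:
        print(n,[(np.round(d["at"],3).tolist(),round(d["score"],2)) for d in models.boxes_of(n,c)])
print(telemetry.current_t(), telemetry.current_tool_rot())
a=cv2.imread("pics/scene0.png");b=cv2.imread("pics/top0.png")
E
```

```text
pics
scene {'fx': 521.3118401223193, 'fy': 521.3118401223193, 'cx': 282.02532975955046, 'cy': 200.1763939888928, 'position': array([1.46705253, 0.02476064, 1.05509404]), 'orientation': array([-0.25908284,  0.64178682,  0.66870025, -0.27170891])}
lighter_handle [([0.3833, 0.1164, 0.0163], 0.57)]
lighter_stem [([0.4177, 0.0386, 0.01], 0.7)]
clip_seat []
organiser_mouth [([0.6392, 0.4228, -0.0046], 0.41)]
clip [([0.622, -0.0006, 0.1027], 0.73)]
lighter [([0.399, 0.104, 0.023], 0.96)]
menorah []
dreidel [([0.473, -0.376, 0.024], 0.77)]
dish [([0.396, 0.381, 0.012], 0.66)]
jar [([0.649, -0.412, 0.073], 0.76), ([0.612, 0.0, 0.142], 0.54)]
matchbox []
top {'fx': 465.5147568453524, 'fy': 465.5147568453524, 'cx': 287.1372399344677, 'cy': 214.7869255035829, 'position': array([ 0.34728619, -0.01531904,  1.17872133]), 'orientation': array([-0.07866248,  0.75262874, -0.64993874,  0.07029815])}
lighter_handle [([0.3861, 0.1124, 0.0136], 0.6)]
lighter_stem [([0.5863, -0.0271, 0.0249], 0.64), ([0.4129, 0.0386, 0.016], 0.62)]
clip_seat [([0.6204, -0.0049, 0.1323], 0.51)]
organiser_mouth [([0.6197, -0.0106, 0.0138], 0.58)]
clip [([0.6199, -0.0059, 0.0994], 0.57)]
lighter [([0.387, 0.102, 0.019], 0.83), ([0.677, 0.014, 0.06], 0.51), ([0.6, -0.03, 0.028], 0.48)]
menorah [([0.641, 0.418, 0.086], 0.78), ([0.407, 0.384, 0.013], 0.45)]
dreidel [([0.455, -0.379, 0.034], 0.65)]
dish [([0.406, 0.384, 0.014], 0.89)]
jar [([0.624, -0.415, 0.102], 0.76), ([0.406, 0.387, 0.014], 0.31)]
matchbox []
1.2 [-2.45109025e-05  8.23074625e-01  5.67933236e-01  3.49805554e-05]
```

View pics/scene0.png

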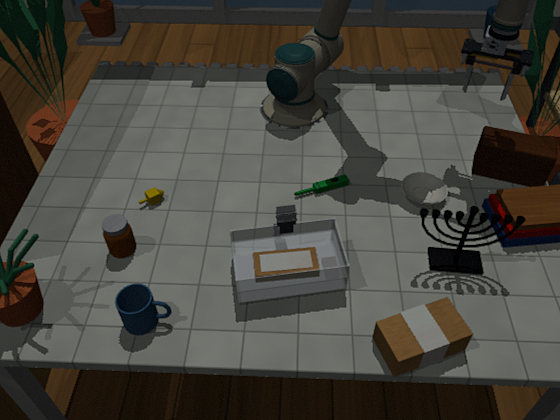

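View pics/top0.png

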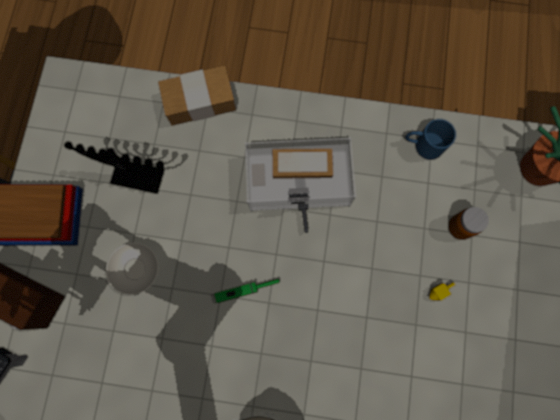

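The scene view shows the green look-alike on the sill at (322,186), with the organiser in the middle and the clip at (286,218). The top view shows the steel stem coming out of the front at (306,220), below the clip at (298,196). The look-alike is at (247,290). Next I'll take a close look with a tilted tool.

```bash
cat > h.py <<'E'
from plant import r, gripper_to, inverse_kinematics, vision, models, telemetry
import cv2, numpy as np
from scipy.spatial.transform import Rotation as R
def q(yaw=0., tilt=0.):
    """tool leaning: z=(sin t cos yaw, sin t sin yaw, -cos t); tool x horizontal, to the left of yaw"""
    z=np.array([np.sin(tilt)*np.cos(yaw),np.sin(tilt)*np.sin(yaw),-np.cos(tilt)])
    x=np.array([-np.sin(yaw),np.cos(yaw),0]); y=np.cross(z,x)
    a=R.from_matrix(np.c_[x,y,z]).as_quat(); return a[[3,0,1,2]]
def tcp(p,o,ahead=0.006):
    """TCP position so that the point 'ahead' m ahead of the TCP lies at p"""
    return np.array(p)-R.from_quat(np.array(o)[[1,2,3,0]]).apply([0,0,ahead])
def ray(px,c):
    d=np.array([(px[0]-c["cx"])/c["fx"],(px[1]-c["cy"])/c["fy"],1.])
    return R.from_quat(np.array(c["orientation"])[[1,2,3,0]]).apply(d)
def at_z(px,z,c):
    d=ray(px,c); return c["position"]+d*(z-c["position"][2])/d[2]
def project(p,c):
    d=R.from_quat(np.array(c["orientation"])[[1,2,3,0]]).inv().apply(np.array(p)-c["position"])
    return d[0]/d[2]*c["fx"]+c["cx"], d[1]/d[2]*c["fy"]+c["cy"]
def look(name,things,cam="wrist"):
    c=vision.get_calibration(cam); im=vision.snapshot(cam); cv2.imwrite(f"pics/{name}.png",im[:,:,::-1])
    for n in things: print(n,[(np.round(d["at"],4).tolist(),round(d["score"],2),np.round(project(d["at"],c)).tolist()) for d in models.mark_of(n,cam)])
    return im,c
def stat(): print("t",round(telemetry.current_t(),2),"p",np.round(telemetry.current_ee_pos(),4),"F",np.round(telemetry.current_wrist_force(),1),"open",round(telemetry.current_opening(),4))
E
python3 - <<'E'
from h import *
o=q(0,0.5)
r.move_to([0.46,-0.02,0.23],o); stat(); print(telemetry.current_joints())
im,c=look("w1",["lighter_stem","lighter_handle","clip_seat","clip","organiser_mouth"])
print(c["position"])
m=models.regions_of("lighter","wrist")
for d in m:
    ys,xs=np.nonzero(d["pixels"]); print(d["score"],xs.min(),xs.max(),ys.min(),ys.max(),len(xs))
E
```

```text
t 3.4 p [ 0.4602 -0.0197  0.2301] F [-0.1  0.7 -0. ] open 0.0939
[-0.31478156 -0.14898437  2.09033788  0.22424186  0.73369486 -2.01738652]
lighter_stem [([0.4164, 0.0381, 0.0125], 0.96, [341.0, 39.0]), ([0.5828, -0.0285, 0.0245], 0.72, [269.0, 190.0])]
lighter_handle [([0.6657, -0.0068, 0.0211], 0.8, [285.0, 234.0])]
clip_seat [([0.6188, -0.0029, 0.1376], 0.8, [292.0, 288.0]), ([0.6649, -0.0024, 0.0148], 0.63, [288.0, 230.0])]
clip [([0.6172, -0.0003, 0.105], 0.69, [293.0, 262.0])]
organiser_mouth [([0.6182, -0.0104, 0.011], 0.75, [283.0, 204.0])]
[ 0.31676954 -0.01881016  0.32708349]
0.77 259 293 170 228 929
0.61 311 479 0 57 3477
```

View pics/w1.png

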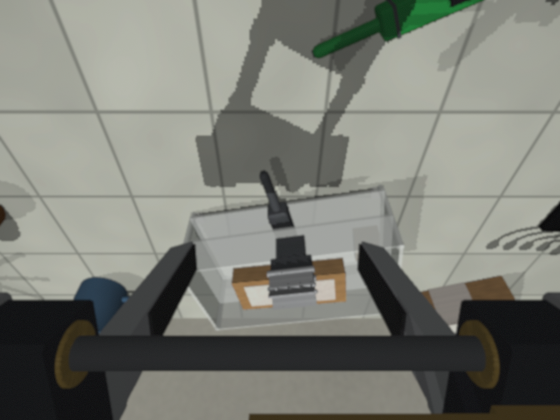

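The wrist view is upside down, with the robot side at the top. It shows the steel stem with its tip at (264,174) and its shoulder near (274,207), and the clip at (292,275). I'll work out the stem axis and the rim direction.

Run:
```python
from h import *
c=vision.get_calibration("wrist")
for n,px,z in [("tip",(264,174),.024),("shoulder",(274,206),.024),("fl",(192,213),.012),("fr",(383,187),.012),("fl0",(192,213),.0),("fr0",(383,187),.0),("cl",(270,288),.153),("cr",(314,282),.153)]:
    print(n,np.round(at_z(px,z,c),4))
im=cv2.imread("pics/w1.png")[150:340,170:420]
k=vision.get_calibration("top"); t=cv2.imread("pics/top0.png")[125:245,230:370]
cv2.imwrite("pics/c1.png",np.vstack([cv2.resize(im,(700,532)[:2],interpolation=cv2.INTER_CUBIC)]))
cv2.imwrite("pics/c2.png",cv2.resize(t,(700,600),interpolation=cv2.INTER_CUBIC))
```

```text
tip [ 0.5578 -0.0336  0.024 ]
shoulder [ 0.6092 -0.0224  0.024 ]
fl [ 0.6338 -0.1325  0.012 ]
fr [0.5879 0.1133 0.012 ]
fl0 [ 0.6459 -0.1368  0.    ]
fr0 [0.5982 0.1183 0.    ]
cl [ 0.5933 -0.0253  0.153 ]
cr [0.5831 0.0158 0.153 ]
```

View pics/c1.png

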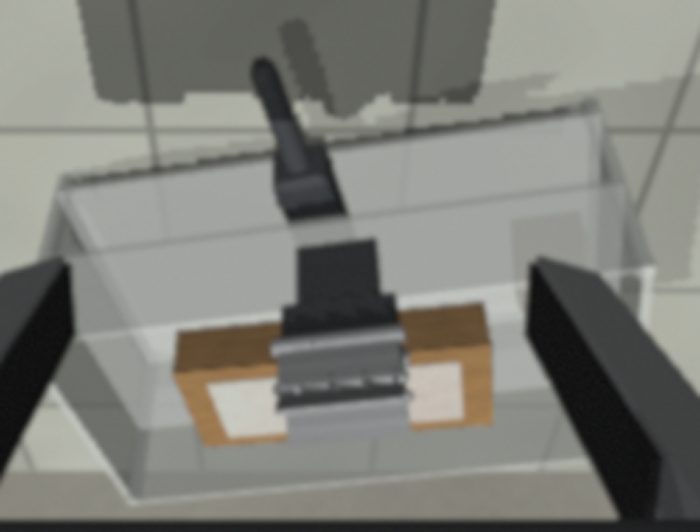

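View pics/c2.png

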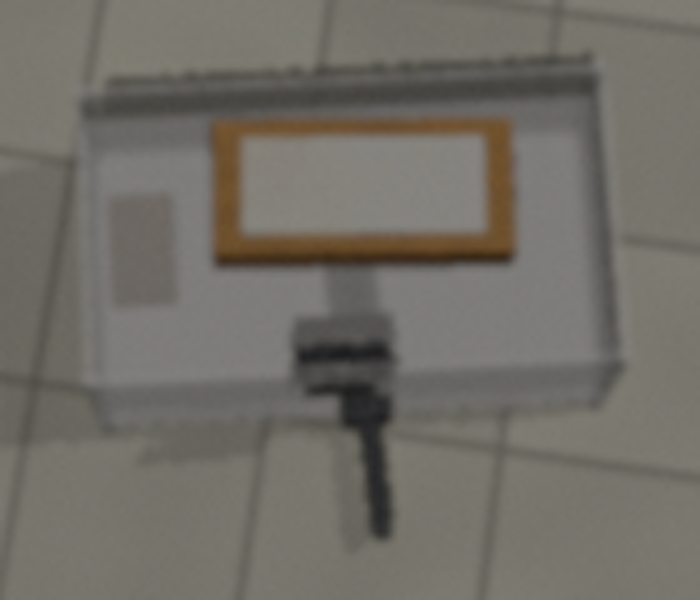

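Run:
```python
from h import *
yaw=np.radians(12.5); o=q(yaw,0.35); u=np.array([np.cos(yaw),np.sin(yaw),0])
tip=np.array([.5578,-.0336,.024]); g=tip+u*.015
P=tcp(g,o,.018)
gripper_to(0.05,35)
r.move_to(P+[-.02,0,.08],o); stat()
r.move_l(P,vel=.12,guard=6); stat()
gripper_to(0.0,35); stat()
r.move_l(P-u*.135+[0,0,.001],vel=.12); stat()
look("w2",["lighter_stem","lighter_handle"]); print(telemetry.current_joints())
```

```text
t 5.19 p [ 0.5457 -0.0314  0.1205] F [ 0.5 -0.2  0.1] open 0.05
t 6.03 p [ 0.5667 -0.0317  0.042 ] F [0.5 0.2 0.4] open 0.05
t 6.72 p [ 0.5664 -0.0316  0.0409] F [-0.4  0.4  2.3] open 0.0113Traceback (most recent call last):
  File "<stdin>", line 9, in <module>
plant.PlanningError: the arm cannot follow that straight line within its joint ranges
```

Run:
```python
from h import *
np.set_printoptions(precision=2,suppress=True)
yaw=np.radians(12.5); o=q(yaw,0.35); u=np.array([np.cos(yaw),np.sin(yaw),0])
p=telemetry.current_ee_pos(); print(telemetry.current_joints())
for oo in (o,q(yaw+np.pi,-0.35)):
  for s in (0,.05,.08,.1,.11,.12,.13,.135): print(s,inverse_kinematics(p-u*s,oo))
print(inverse_kinematics(p-u*.135+[.0,-.05,-.01],o),inverse_kinematics(p-u*.135+[.0,-.08,-.01],o))
```

```text
[-0.29  0.32  2.07  0.38  0.47 -2.39]
0 [-0.29  0.32  2.07  0.38  0.47 -2.39]
0.05 [-0.35  0.27  2.17  0.44  0.45 -2.51]
0.08 [-0.39  0.24  2.22  0.48  0.44 -2.59]
0.1 [-0.42  0.22  2.26  0.51  0.43 -2.65]
0.11 [-0.44  0.21  2.27  0.52  0.43 -2.68]
0.12 None
0.13 None
0.135 None
0 [-0.29  0.32  2.07  0.38  0.47  0.75]
0.05 [-0.35  0.27  2.17  0.44  0.45  0.63]
0.08 [-0.39  0.24  2.22  0.48  0.44  0.55]
0.1 [-0.42  0.22  2.26  0.51  0.43  0.49]
0.11 [-0.44  0.21  2.27  0.52  0.43  0.46]
0.12 [-0.46  0.19  2.29  0.54  0.43  0.43]
0.13 [-0.48  0.18  2.31  0.55  0.43  0.4 ]
0.135 [-0.49  0.18  2.32  0.56  0.44  0.38]
None None
```

Joint 6 runs out of range on the pull. I'll let go (the lighter is resting on the tier floor) and take the stem again with the tool half-turned.

Run:
```python
from h import *
yaw=np.radians(12.5); o=q(yaw+np.pi,-0.35); u=np.array([np.cos(yaw),np.sin(yaw),0])
p=telemetry.current_ee_pos(); tip=np.array([.5578,-.0336,.024]); P=tcp(tip+u*.015,o,.018)
gripper_to(0.05,35)
r.move_l(p+[-.03,0,.06],vel=.2)
r.move_to(P+[-.02,0,.05],o); r.move_l(P,vel=.12,guard=6); stat()
gripper_to(0.0,35); stat()
r.move_l(P-u*.135+[0,0,.001],vel=.12); stat()
look("w2",["lighter_stem","lighter_handle"]); print(telemetry.current_joints())
```

```text
t 11.22 p [ 0.5664 -0.0316  0.0409] F [-0.1 -0.4 -0.5] open 0.05
t 11.92 p [ 0.5664 -0.0316  0.041 ] F [-0.9 -0.7  1. ] open 0.0111
t 13.19 p [ 0.4352 -0.0611  0.042 ] F [ 0.3  0.3 -1.3] open 0.0109
lighter_stem [([0.4567, -0.0534, 0.0226], 0.74, [273.0, 233.0]), ([0.4158, 0.0414, 0.01], 0.58, [106.0, 265.0])]
lighter_handle [([0.5329, -0.0402, 0.0191], 0.77, [279.0, 104.0])]
[-0.48965126  0.17627333  2.31467725  0.55288295  0.43870434  0.383758  ]
```

View pics/w2.png

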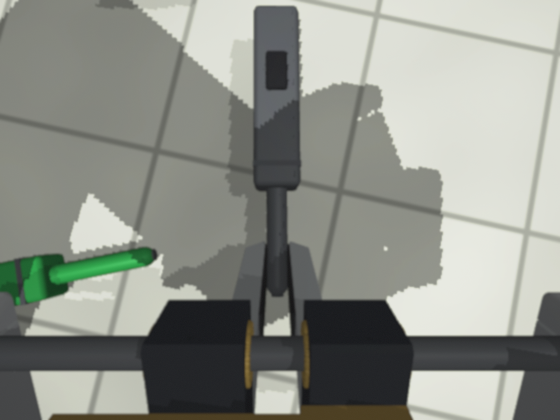

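The lighter is clear of the organiser and held straight: handle at (277,95), stem at (277,230). The green look-alike is off to the left. I'll lay it down, release it, back off and look again.

Run:
```python
from h import *
p=telemetry.current_ee_pos()
r.move_l(p+[.01,-.04,.001],vel=.12)
p=telemetry.current_ee_pos()
print(r.move_l(p+[0,0,-.0145],vel=.03,guard=4)); stat()
gripper_to(0.05,50); stat()
p=telemetry.current_ee_pos()
r.move_l(p+[-.015,0,.06],vel=.2)
yaw=np.radians(12.5); o=q(yaw+np.pi,0)
r.move_to([.46,-.09,.2],o); stat()
im,c=look("w3",["lighter_stem","lighter_handle"])
for d in models.regions_of("lighter","wrist"):
    m=d["pixels"]; ys,xs=np.nonzero(m); l=np.argmax(ys); print(round(d["score"],2),len(xs),xs.mean(),ys.mean(),ys.min(),ys.max(),xs[l])
np.set_printoptions(precision=3,suppress=True)
for w in (yaw,yaw+np.pi):
  for x in (.45,.5): print(w,inverse_kinematics([x,-.09,.03],q(w,0)))
for w in (np.radians(10.6)+np.pi/2*k for k in(-1,1)):
  for s in (-1,1):
    print("ins",w,s,inverse_kinematics([.619-s*.007,s*.04,.14],q(w,0)))
```

```text
True
t 14.32 p [ 0.4441 -0.0998  0.0282] F [-0.2 -0.3  4.2] open 0.0107
t 15.09 p [ 0.4438 -0.0998  0.0281] F [ 0.   0.4 -0.3] open 0.0498
t 16.18 p [ 0.4588 -0.0888  0.1975] F [ 0.1 -0.3 -0.8] open 0.0501
lighter_stem [([0.4635, -0.0952, 0.0139], 0.82, [285.0, 191.0]), ([0.419, 0.0383, 0.0095], 0.73, [153.0, 203.0]), ([0.541, -0.0755, 0.0001], 0.38, [283.0, 111.0])]
lighter_handle [([0.3814, 0.1162, 0.0125], 0.93, [76.0, 221.0]), ([0.5442, -0.0776, 0.0108], 0.85, [286.0, 108.0])]
0.78 3418 87.34727911059099 216.877121123464 194 241 28
0.72 3809 285.1688107114728 119.80677343134681 49 220 284
0.2181661564992912 [-0.349  0.319  2.034 -0.     0.789 -2.138]
0.2181661564992912 [-0.315  0.376  1.929 -0.     0.836 -2.104]
3.3597588100890845 [-0.349  0.319  2.034 -0.     0.789  1.003]
3.3597588100890845 [-0.315  0.376  1.929 -0.     0.836  1.038]
ins -1.3857914260834976 -1 [-0.175  0.413  1.527 -0.     1.202 -0.36 ]
ins -1.3857914260834976 1 [-0.048  0.393  1.56  -0.     1.188 -0.233]
ins 1.7558012275062955 -1 None
ins 1.7558012275062955 1 None
```

View pics/w3.png

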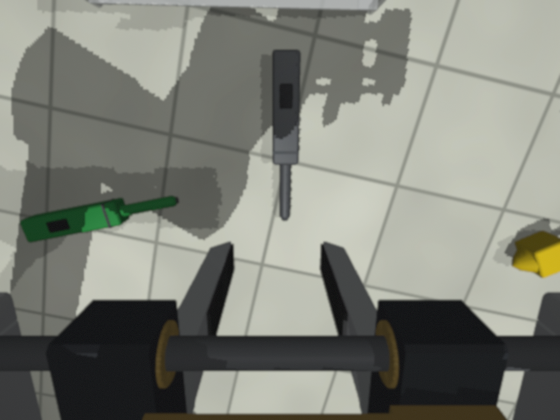

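The lighter lies flat on the sill and is released, with its tip at (285,220), shoulder at (285,163) and handle end at (286,50). Next I'll grip the handle just behind the shoulder with the tool half-turned, so the wrist camera will see both stem and clip. Then lift and hover beside the clip.

Run:
```python
from h import *
np.set_printoptions(precision=4,suppress=True)
c=vision.get_calibration("wrist"); yaw=np.radians(12.5); u=np.array([np.cos(yaw),np.sin(yaw),0])
tip=at_z((285,220),.012,c); sh=at_z((285,163.5),.024,c); end=at_z((286,50),.024,c)
print(tip,sh,end,"yaw",np.degrees(np.arctan2(*(end-tip)[1::-1])),np.linalg.norm((end-tip)[:2]),np.linalg.norm((end-sh)[:2]))
est=np.mean([tip+u*.06,sh,end-u*.105],0); print("shoulder",est)
o=q(yaw,0); g=est+u*.012; P=tcp([g[0],g[1],.012],o,.015); print(P)
r.move_to(P+[0,0,.07],o); r.move_l(P,vel=.12,guard=6); stat()
gripper_to(0,60); stat()
r.move_l(P+[0,0,.15],vel=.25)
w=-np.pi/2+np.radians(10.6); oi=q(w,0); uy=np.array([-np.sin(np.radians(10.6)),np.cos(np.radians(10.6)),0])
seat=np.array([.6195,-.004,.134]); H=tcp(seat-uy*.1+[0,0,.035],oi,.015)
r.move_to(H,oi); stat(); print(telemetry.current_joints())
im,c=look("w4",["lighter_stem","clip_seat","clip"]); print(c["position"])
```

```text
[ 0.4305 -0.1033  0.012 ] [ 0.4912 -0.0892  0.024 ] [ 0.591  -0.0675  0.024 ] yaw 12.564461600124185 0.16440800269372555 0.1021407376748737
shoulder [ 0.4896 -0.0899  0.02  ]
[ 0.5013 -0.0873  0.027 ]
t 19.63 p [ 0.4998 -0.0869  0.0253] F [0.7 0.7 4.9] open 0.0498
t 20.13 p [ 0.5003 -0.0873  0.0253] F [ 0.6 -1.2  5.6] open 0.0253
t 22.35 p [ 0.6373 -0.1022  0.1831] F [-0.5  0.3 -0.7] open 0.0254
[-0.2667  0.4095  1.4198  0.      1.3143 -0.4522]
lighter_stem [([0.6336, -0.063, 0.1661], 0.89, [283.0, 196.0])]
clip_seat [([0.62, -0.0014, 0.1389], 0.78, [279.0, 73.0])]
clip [([0.6156, -0.0015, 0.1037], 0.9, [272.0, 79.0])]
[ 0.6232 -0.023   0.3371]
```

View pics/w4.png

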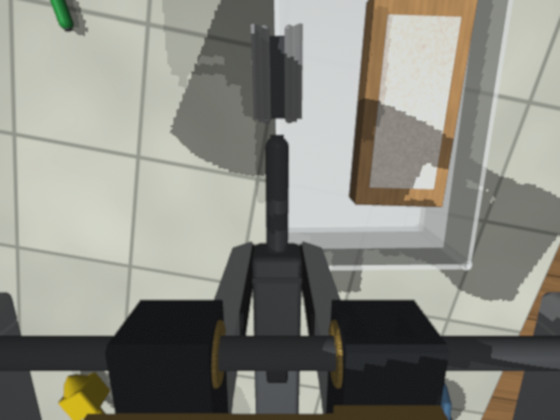

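The view shows the clip between (252,25) and (302,122), with the stem in line below it from tip (277,140) to shoulder (277,243). I'll zoom in to measure.

Run:
```python
from h import *
im=cv2.imread("pics/w4.png")[10:260,220:340]
cv2.imwrite("pics/c4.png",cv2.rotate(cv2.resize(im,None,fx=3,fy=3,interpolation=cv2.INTER_CUBIC),cv2.ROTATE_90_CLOCKWISE))
g=cv2.cvtColor(cv2.imread("pics/w4.png"),cv2.COLOR_BGR2GRAY)
for y in (35,50,65,80,95,110,118): print(y,g[y,246:312].tolist())
for y in (150,180,210,235): print(y,g[y,258:300].tolist())
```

```text
35 [89, 89, 89, 89, 86, 79, 77, 73, 71, 68, 67, 68, 68, 71, 74, 73, 72, 73, 73, 74, 75, 76, 75, 74, 73, 73, 72, 83, 112, 143, 158, 161, 159, 155, 152, 152, 153, 147, 137, 129, 128, 127, 126, 124, 123, 123, 127, 130, 130, 127, 127, 126, 124, 121, 118, 123, 150, 186, 204, 208, 209, 208, 208, 208, 208, 208]
50 [91, 90, 91, 91, 88, 83, 77, 74, 71, 68, 67, 67, 68, 68, 69, 69, 66, 65, 66, 66, 68, 68, 65, 57, 46, 42, 42, 42, 41, 41, 42, 43, 43, 47, 54, 64, 71, 81, 103, 121, 127, 128, 126, 124, 123, 125, 128, 130, 130, 128, 126, 126, 125, 121, 119, 129, 160, 192, 206, 209, 209, 209, 209, 209, 209, 208]
65 [91, 91, 91, 91, 91, 90, 83, 76, 73, 70, 67, 67, 67, 67, 70, 69, 67, 66, 66, 67, 67, 69, 67, 60, 49, 42, 41, 41, 42, 41, 42, 42, 41, 41, 42, 42, 42, 45, 56, 64, 68, 68, 67, 66, 65, 66, 69, 69, 69, 68, 66, 68, 73, 78, 84, 108, 151, 189, 206, 210, 209, 210, 210, 210, 210, 210]
80 [92, 92, 93, 92, 92, 90, 83, 77, 75, 71, 70, 67, 68, 68, 68, 69, 68, 66, 65, 66, 67, 68, 69, 64, 53, 44, 41, 40, 40, 41, 41, 40, 41, 40, 40, 41, 41, 44, 53, 63, 67, 69, 67, 66, 66, 66, 68, 68, 69, 68, 67, 67, 68, 71,
[... 983 characters left out ...]
 42, 43, 43, 44, 43, 43, 43, 42, 41, 40, 40, 40, 38, 37, 52, 113, 175, 205, 212, 212, 212, 212, 211, 212, 212, 211, 211]
180 [131, 135, 135, 136, 134, 134, 125, 96, 61, 41, 37, 40, 41, 41, 41, 41, 42, 42, 42, 44, 43, 43, 42, 40, 40, 40, 39, 39, 38, 61, 120, 178, 206, 212, 212, 212, 212, 212, 212, 212, 212, 212]
210 [205, 205, 205, 204, 205, 204, 193, 155, 101, 58, 44, 47, 48, 50, 50, 52, 53, 55, 57, 57, 57, 54, 53, 51, 50, 49, 48, 45, 46, 76, 133, 184, 207, 212, 212, 212, 212, 212, 212, 212, 212, 212]
235 [202, 202, 202, 202, 203, 203, 195, 168, 118, 67, 46, 46, 48, 48, 50, 51, 53, 56, 58, 58, 57, 55, 53, 52, 50, 48, 47, 44, 47, 78, 125, 157, 170, 172, 172, 172, 172, 172, 172, 172, 172, 171]
```

View pics/c4.png

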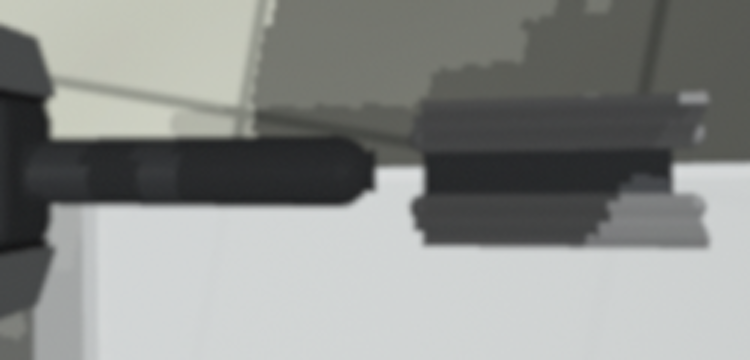

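Run:
```python
from h import *
np.set_printoptions(precision=4,suppress=True)
c=vision.get_calibration("wrist"); p=telemetry.current_ee_pos(); o=telemetry.current_tool_rot()
M=R.from_quat(np.array(o)[[1,2,3,0]]).as_matrix(); print(c["fx"],M[:,0],M[:,1])
def loc(px,z): return (at_z(px,z,c)-p)@M*1000
zs=p[2]-.0133
for n,px,z in [("slot r110",(277.2,110),.14),("slot r65",(277.0,65),.14),("slot end near",(277,118.3),.14),("slot end far",(277,36),.14),("top near",(277,121.7),.153),("top far",(277,24),.153),
 ("V near L",(253.5,110),.153),("V near R",(301.5,110),.153),
 ("stem 150",(276.7,150),zs),("stem 235",(277.3,235),zs),("tip",(277,135.3),zs),("shoulder",(277,244),zs)]: print(n,loc(px,z))
```

```text
333.44391477223274 [ 0.9829  0.1841 -0.0001] [ 0.1841 -0.9829 -0.0001]
slot r110 [  0.7821 -82.7764  44.0563]
slot r65 [   0.6782 -106.5088   44.0576]
slot end near [  0.6663 -78.2148  44.056 ]
slot end far [   0.6842 -120.963    44.0585]
top near [  0.6555 -76.6017  31.0559]
top far [   0.6752 -123.7259   31.0586]
V near L [-11.8463 -82.6339  31.0574]
V near R [ 13.6943 -82.618   31.055 ]
stem 150 [  0.487  -63.3731  13.3036]
stem 235 [  0.7772 -18.4906  13.301 ]
tip [  0.639 -70.515  13.304]
shoulder [  0.615  -13.3464  13.3007]
```

Clip and stem are collinear within about 0.3 mm, and the stem needs to travel 58 mm along the rim. Move over and press.

Run:
```python
from h import *
p=telemetry.current_ee_pos(); o=telemetry.current_tool_rot()
M=R.from_quat(np.array(o)[[1,2,3,0]]).as_matrix()
A=p-M[:,1]*.058+M[:,0]*.0002; A[2]=p[2]
r.move_l(A,vel=.1); stat()
for z in (.160,.155,.152,.150,.148,.1468):
    hit=r.move_l([A[0],A[1],z],vel=.03,guard=32); stat()
    if hit: print("guard"); break
print(np.round(telemetry.current_torque(),2))
look("w5",["lighter_stem","clip_seat","lighter_handle"])
```

```text
t 23.28 p [ 0.6273 -0.0451  0.1842] F [ 0.2 -0.5 -1.8] open 0.0254
t 24.23 p [ 0.6273 -0.0452  0.1602] F [ 0.3  0.  -0.7] open 0.0254
t 24.55 p [ 0.6274 -0.0453  0.1567] F [-2.2 -1.5  5.8] open 0.0259
t 24.8 p [ 0.6277 -0.0453  0.1541] F [-2.3 -0.3  8.4] open 0.0255
t 25.05 p [ 0.6271 -0.0454  0.1501] F [-0.4 -0.7 -0.7] open 0.0255
t 25.3 p [ 0.6268 -0.0453  0.1472] F [-0.  -0.3 -2.8] open 0.0258
t 25.55 p [ 0.6269 -0.0453  0.1471] F [-2.4 -0.3  3.3] open 0.0256
[-0.11  0.5   0.11]
lighter_stem [([0.6221, -0.0051, 0.1305], 0.76, [281.0, 194.0]), ([0.4141, 0.0386, 0.0119], 0.76, [34.0, 61.0])]
clip_seat [([0.6184, -0.0009, 0.1329], 0.94, [275.0, 186.0])]
lighter_handle []
```

View pics/w5.png

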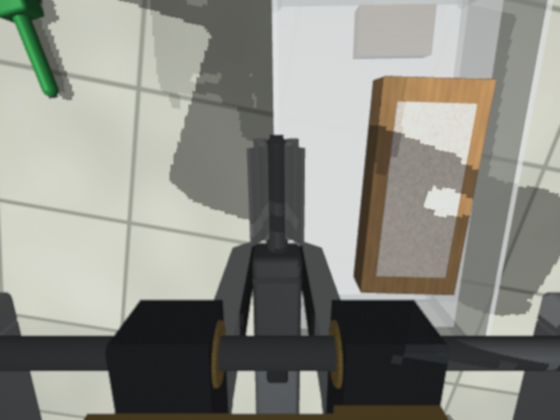

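The force rose to about 8 N and then dropped, so it has snapped in. The stem lies between the jaws, tip at (277,137). I'll press a little further to confirm it is on the rigid floor.

Run:
```python
from h import *
np.set_printoptions(precision=4,suppress=True)
p=telemetry.current_ee_pos(); z0=p[2]
for z in (.1460,.1450,.1440):
    hit=r.move_l([p[0],p[1],z],vel=.02,guard=15); stat(); print(hit,np.round(telemetry.current_torque(),2))
    if hit: break
r.hold(.2); stat()
```

```text
t 26.0 p [ 0.6269 -0.0453  0.147 ] F [-3.1 -1.4  6.6] open 0.0258
False [0.08 0.73 0.09]
t 26.25 p [ 0.6269 -0.0453  0.1469] F [-4.1 -0.9 10.2] open 0.0254
False [0.18 1.01 0.15]
t 26.5 p [ 0.627  -0.0453  0.1468] F [-5.8 -1.9 14.5] open 0.0255
False [0.25 1.17 0.18]
t 26.7 p [ 0.627  -0.0453  0.1468] F [-4.9 -1.1 14.5] open 0.0255
```

It stalls hard at z=0.1468 with 14 N, so it is on the rigid floor. I'll relieve the force, let go, retreat and check.

Run:
```python
from h import *
p=telemetry.current_ee_pos()
r.move_l([p[0],p[1],.1470],vel=.03); stat()
gripper_to(0.05); stat()
p=telemetry.current_ee_pos()
r.move_l(p+[0,0,.04],vel=.1)
o=telemetry.current_tool_rot(); M=R.from_quat(np.array(o)[[1,2,3,0]]).as_matrix()
r.move_l(p+M[:,1]*.03+[0,0,.12],vel=.2); r.hold(.3); stat()
im,c=look("w6",["lighter_stem","lighter_handle","clip_seat"])
im2,_=look("s6",["lighter_stem","lighter_handle"],"scene")
look("t6",["lighter_stem","lighter_handle"],"top")
a=cv2.resize(im[:,150:420],(386,600)); b=cv2.resize(im2[160:320,210:370],(400,400),interpolation=cv2.INTER_CUBIC); b=cv2.copyMakeBorder(b,0,200,0,0,cv2.BORDER_CONSTANT)
cv2.imwrite("pics/f6.png",np.hstack([a,b])[:,:,::-1])
```

```text
t 26.95 p [ 0.627  -0.0453  0.1471] F [-1.5 -0.7  3.1] open 0.0252
t 27.53 p [ 0.627  -0.0453  0.1469] F [-0.  -0.7  0.3] open 0.0496
t 28.96 p [ 0.632  -0.0743  0.2657] F [-0.3  0.1  0.1] open 0.0499
lighter_stem [([0.4164, 0.0384, 0.0114], 0.85, [106.0, 50.0]), ([0.6231, -0.0036, 0.1335], 0.83, [282.0, 126.0])]
lighter_handle [([0.6369, -0.0878, 0.1308], 0.76, [279.0, 222.0])]
clip_seat [([0.6174, -0.0019, 0.135], 0.97, [275.0, 123.0])]
lighter_stem [([0.4207, 0.039, 0.0084], 0.93, [303.0, 192.0]), ([0.6213, -0.0046, 0.1308], 0.6, [285.0, 215.0])]
lighter_handle [([0.3853, 0.1181, 0.0164], 0.91, [331.0, 183.0]), ([0.6341, -0.0864, 0.1302], 0.84, [251.0, 218.0]), ([0.628, -0.4259, -0.0029], 0.52, [123.0, 247.0])]
lighter_stem [([0.6208, -0.0037, 0.1371], 0.63, [298.0, 194.0])]
lighter_handle [([0.6364, -0.0905, 0.1317], 0.72, [336.0, 194.0]), ([0.386, 0.1119, 0.0128], 0.56, [237.0, 291.0])]
```

View pics/f6.png

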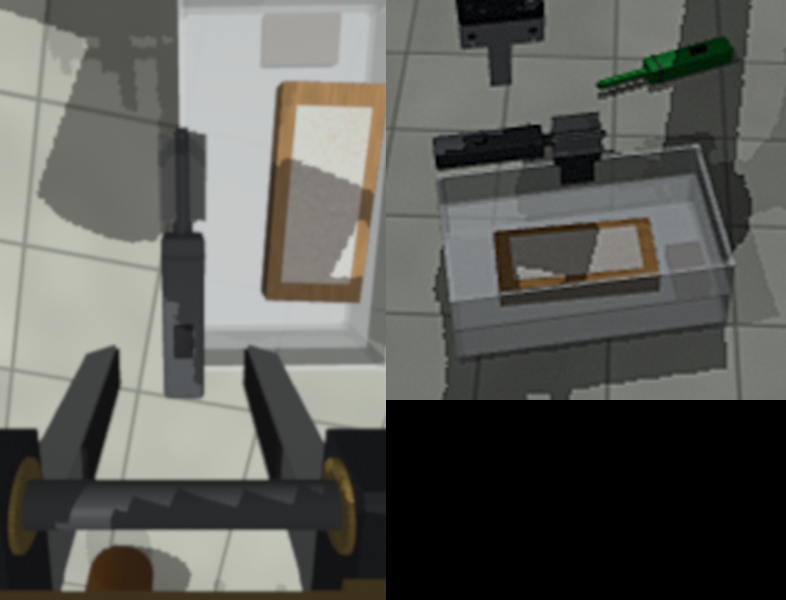

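The lighter sits level along the rim with the jaws on either side of the stem. One numeric check of centring and level before handing in.

Run:
```python
from h import *
np.set_printoptions(precision=4,suppress=True)
c=vision.get_calibration("wrist"); g=cv2.cvtColor(cv2.imread("pics/w6.png"),cv2.COLOR_BGR2GRAY)
cv2.imwrite("pics/c6.png",cv2.rotate(cv2.resize(cv2.imread("pics/w6.png")[80:290,240:320],None,fx=3.7,fy=3.7,interpolation=cv2.INTER_CUBIC),cv2.ROTATE_90_CLOCKWISE))
s=cv2.imread("pics/s6.png")
k=vision.get_calibration("scene")
# predicted silhouettes for a level seated lighter vs scene picture
uy=np.array([-.184,.983,0]); seat=np.array([.6205,-.0035,.134])
for d in (.03,0,-.03,-.0825,-.135):
    print(d,"wrist",np.round(project(seat+uy*d,c),1),"scene",np.round(project(seat+uy*d,k),1),"scene top +12mm",np.round(project(seat+uy*d+[0,0,.012],k),1))
```

```text
0.03 wrist [277.6  86.1] scene [298.3 212.5] scene top +12mm [298.4 209.1]
0 wrist [277.6 124.3] scene [285.9 213.8] scene top +12mm [285.9 210.4]
-0.03 wrist [277.6 160.3] scene [273.5 215.2] scene top +12mm [273.5 211.8]
-0.0825 wrist [277.6 218.6] scene [251.7 217.5] scene top +12mm [251.5 214.1]
-0.135 wrist [277.6 271.6] scene [229.7 219.9] scene top +12mm [229.3 216.5]
```

View pics/c6.png

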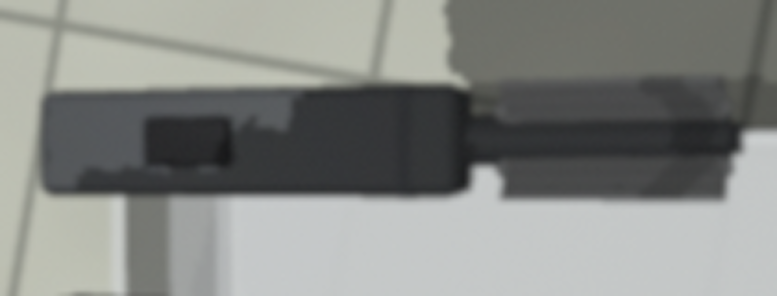

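Run:
```python
from h import *
c=vision.get_calibration("wrist"); uy=np.array([-.184,.983,0]); s=np.array([.6205,-.0035,0])
for n,x,z in [("tip",740,.134),("jaw far",725,.153),("jaw near",498,.153),("shoulder top",467,.146),("handle end top",42,.146)]:
    print(n,round(float((at_z((277.6,80+(777-x)/3.7),z,c)-s)@uy)*1000,1))
```

```text
tip 27.0
jaw far 22.9
jaw near -23.6
shoulder top -31.3
handle end top -136.1
```

Offset from centre is about 1 mm. The handle measures 104.8 mm at the assumed seated height, so it is level. The gripper is clear, so I'll hand in.

```bash
python3 -c "
from h import *
stat(); print(r.sign_off())"
```

```text
t 29.46 p [ 0.6326 -0.0748  0.267 ] F [-0.1 -0.3  0.3] open 0.0496
the job is handed in; nothing more can be done
None
```

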